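Find the inoculating turntable with the worn bearing

TASK

One of the three plate-streaking turntables in the carrier has a worn bearing that drags. Turn the platter of every one by hand through at least a quarter turn, feeling for drag, then stand the dragging one upright in the steel repair tray and leave the two good ones in their bays. Handle them gently: do not lean on the bearings or bend the pins, set the turntable down without dropping it, and leave everything else on the bench where it is.

Things in the scene. Friction and masses are not known exactly. Their poses are not given: they have to be found in the camera images.
- platter_a_centre (a point): Centre of turntable A's round aluminium platter, 66 mm across and 10 mm thick, on its spin axis, half-way up the platter. Below its edge it is open for 28 mm down to the foot. z is up; x points to one of the three locating pins and turns with the platter. The turntable can be lifted by the platter's edge; the foot comes with it.
- turntable_a: Inoculating turntable A; all three look alike. Square grey cast foot 104 x 104 mm on rubber feet, foot top 17 mm above its underside, a bearing housing 38 mm across, the platter above. 0.7 to 0.95 kg. Origin: middle of the underside; x, y along the foot's sides; the platter's middle is 50 mm above it. Do not press down on it with more than some 20 N.
- platter_a (a joint): Turn of platter A on its bearing, rad, anticlockwise from above positive, counts on without limit; starts between -0.35 and 0.35 and stays where it is left. A good bearing turns with hardly any drag (under 0.015 N m, about 0.5 N at a pin); the worn one needs about 0.13 N m (about 4.6 N at a pin), evenly all round.
- pins_a: The three steel locating pins that stand on platter A: 6 mm in diameter, 10 mm high, 28 mm from the axis, 120 degrees apart, their feet on the platter's top 5 mm above its centre point. Origin on the axis at the platter's centre; x points to the first pin. More than 15 N would bend them.
- platter_b_centre (a point): Centre of turntable B's round aluminium platter, 66 mm across and 10 mm thick, on its spin axis, half-way up the platter. Below its edge it is open for 28 mm down to the foot. z is up; x points to one of the three locating pins and turns with the platter. The turntable can be lifted by the platter's edge; the foot comes with it.
- turntable_b: Inoculating turntable B; all three look alike. Square grey cast foot 104 x 104 mm on rubber feet, foot top 17 mm above its underside, a bearing housing 38 mm across, the platter above. 0.7 to 0.95 kg. Origin: middle of the underside; x, y along the foot's sides; the platter's middle is 50 mm above it. Do not press down on it with more than some 20 N.
- platter_b (a joint): Turn of platter B on its bearing, rad, anticlockwise from above positive, counts on without limit; starts between -0.35 and 0.35 and stays where it is left. A good bearing turns with hardly any drag (under 0.015 N m, about 0.5 N at a pin); the worn one needs about 0.13 N m (about 4.6 N at a pin), evenly all round.
- pins_b: The three steel locating pins that stand on platter B: 6 mm in diameter, 10 mm high, 28 mm from the axis, 120 degrees apart, their feet on the platter's top 5 mm above its centre point. Origin on the axis at the platter's centre; x points to the first pin. More than 15 N would bend them.
- platter_c_centre (a point): Centre of turntable C's round aluminium platter, 66 mm across and 10 mm thick, on its spin axis, half-way up the platter. Below its edge it is open for 28 mm down to the foot. z is up; x points to one of the three locating pins and turns with the platter. The turntable can be lifted by the platter's edge; the foot comes with it.
- turntable_c: Inoculating turntable C; all three look alike. Square grey cast foot 104 x 104 mm on rubber feet, foot top 17 mm above its underside, a bearing housing 38 mm across, the platter above. 0.7 to 0.95 kg. Origin: middle of the underside; x, y along the foot's sides; the platter's middle is 50 mm above it. Do not press down on it with more than some 20 N.
- platter_c (a joint): Turn of platter C on its bearing, rad, anticlockwise from above positive, counts on without limit; starts between -0.35 and 0.35 and stays where it is left. A good bearing turns with hardly any drag (under 0.015 N m, about 0.5 N at a pin); the worn one needs about 0.13 N m (about 4.6 N at a pin), evenly all round.
- pins_c: The three steel locating pins that stand on platter C: 6 mm in diameter, 10 mm high, 28 mm from the axis, 120 degrees apart, their feet on the platter's top 5 mm above its centre point. Origin on the axis at the platter's centre; x points to the first pin. More than 15 N would bend them.
- carrier: White plastic carrier, 238 x 238 mm, 22 mm high, with four square bays (2 x 2, 110 mm inside, centres 58 mm either way from its middle, walls 6 mm, floor 6 mm thick). Three bays hold a turntable, with 3 mm of play all round, the fourth a stack of small dishes. It stands firm on the bench. Origin: middle of its underside; x and y along its sides.
- repair_tray: Empty steel repair tray, square, 180 x 180 mm outside, 30 mm high, walls 4 mm, floor 4 mm thick; it stands firm on the bench. Origin: middle of its underside; x and y along its sides.
- dishes_centre (a point): Bystander: centre of a stack of four small glass dishes, 52 mm across and 52 mm high, in one bay of the carrier.
- tube_rack_centre (a point): Bystander: centre of a wire rack of plugged culture tubes, 48 x 92 mm, 150 mm high, on the bench.
- agar_plate_centre (a point): Bystander: centre of a glass dish of agar, 90 mm across, 16 mm high, on the bench.
- oiler_centre (a point): Bystander: body centre of a white oil dropper bottle, 32 mm across, 85 mm high, on the bench.
- jar_centre (a point): Bystander: centre of an amber jar, 60 mm across, 85 mm high, on the bench.
- loop_cup_centre (a point): Bystander: centre of a steel cup, 48 mm across, 85 mm high, with inoculating loops that rise to 170 mm.
- tweezers: Bystander: steel tweezers, 115 mm long, lying on the bench.
Not all that is in view belongs to the job. What is shaped like the turntable_a but blue or turquoise is not meant.

How it is judged:
By the outcome, as a careful person would: the job done as asked, in the order asked, and still so for the second after the job is handed in, with the robot touching nothing.
It also fails if it takes over 72 s, if anything falls off the work surface, if the arm or the gripper's body presses on something with over 40 N, if the wrist force passes 120 N, or if a joint passes its speed limit or range.

ROBOT

A 6-joint arm with a two-finger parallel gripper is mounted at the origin on the work surface. World frame = base frame: x ahead of the robot, y to its left, z up, the work surface at z = 0. Lengths are in m, angles in rad, forces in N, time in s.
With the tool pointing down it reaches from about 0.375 to 0.975 m from the base axis. Payload 3.8 kg.
Tool frame: the origin (TCP) lies on the centre line of the jaws, within the pads' length; the fingertips stand 14 mm ahead of it and the grasp point (between the pads) lies 5 mm behind it; z points along the fingers, y is the line along which they close (so a half turn about z gives the same grasp; the last joint's range is limited). The gripper opens to 85 mm and grips with 20 to 120 N. Pads are 22 mm wide; open, the fingers measure 114 mm over their backs; the gripper's body (76 mm by 85 mm) begins 54 mm behind the grasp point. The pads swing forward as they close: fully open they stand 13 mm farther back than shut.
Start: joints at [-1.303, 0.264, 1.604, -0, 1.274, -0.037], TCP at [0.203, -0.644, 0.245] pointing down, gripper open.
Joint ranges: [-2.63, 2.63], [-0.94, 2.18], [0.31, 2.57], [-1.31, 4.45], [0, 2.66], [-2.55, 2.55]. Speed limits (rad/s): [2.57, 2.57, 3.14, 3.14, 3.14, 3.14].

INTERFACE

Orientations are given as a rotation vector (axis times angle).
In Python, from workcell import bot, eyes, spot_in gives the robot as it stands.
- The arm moves only by the tool carry_out, never from a script. Its argument "series" is text: rows parted by semicolons, each of 4 numbers parted by spaces: the shift along the world's x, y, z in m, then the turn about the world's z in degrees. In form: tx ty tz roll; .... A call has 1 to 20 rows; each row shifts and turns the commanded pose from where the row before left it; what a row does not reach is not made up. A row lasts 1/8 s, in which the tool goes at most 62.5 mm and 10.7 degrees, less where a joint would pass 70% of its speed; a pose out of reach is approached as far as the arm can. A call is refused whole if a number of a shift passes 0.0625 or a number of a turn 10.7, either way. A call with a gripper value outside its range is refused whole. "jaw" is the gripper command: -1 is shut, 1 is fully open, values between are in proportion, set as the call begins (left out, the last holds). The fingers move at their own pace and stop on an object; "grip_force" is the grip in N (left out, the last holds). Time passes only in rows, so rows that do not move let the fingers close. It gives the time, the measured TCP pose, the force, the opening and the grip force at its end, in the units of the state.
- bot.read_state(): the state, without advancing time (a new reading comes with each control period).
- eyes.read_camera(name): name is "scene" or "top" or "wrist"; returns (picture, depth): 384x512x3 uint8, blue, green, red; 384x512 float32, m along the optical axis (not along the pixel's ray), 0 where there is no reading.
- eyes.get_calibration(name): a dict with "K" (3x3 intrinsics, pixels), "distortion" ([k1, k2, p1, p2, k3] as OpenCV has them; the pictures are not rectified), "position" and "rotation" of the camera in the world; the wrist camera has in their place "T_tool_cam" (4x4, takes a point from camera to tool coordinates, whose origin is the TCP and whose axes are the flange's). Camera axes: x right, y down, z forward; pixel columns grow to the right and rows downward; lengths in m; the calibration is good to about 2 mm. A picture is of the moment at which its call begins: read the wrist's pose just before it. get_calibration takes no time and is no camera call.
- bot.finish_job(): hands the job in; it is judged then, once.
Trained networks look in the newest picture that a camera, given by its name, has taken for a name from the list of things; names that differ only in an ending like _2 or _b are one class to them, and where a whole thing is asked for, a point or a joint stands for the part that bears it (a point fixed in the world has none). Each returns a list of dicts, best first, with "score" (0 to 1); they miss things now and then, are a little off and sometimes report something else, mostly with a low value. They report only what shows in the picture. A call takes as long as a camera call. They do not tell look-alikes from the thing itself.
- spot_in(camera, target): "rect" ([centre column, centre row, width, height] in pixels, round what is visible of it).
The state is a dict: "time": time; "q": joint angles; "joint_vel": joint speeds; "joint_torque": joint torques, N m; "tool_pos": TCP position; "tcp_rot": TCP orientation; "wrist_force": force on the tool from outside, world axes, zero at the start; "torque": the same for the moment, N m; "width": opening from 0.0 (shut) to 1.0 (fully open); "grip_force": force on a finger pad.
Only numpy, scipy, OpenCV 4.12 (cv2) and the standard library are available. Lean on these libraries where they do the work, as an engineer would, in place of code of your own. Each camera call takes 0.05 s, during which the arm holds its last target. There are 200 camera calls.

## Working session

There is one attempt and no reset: what is moved stays moved. The work goes in short steps, Python scripts to look and compute and a tool call to move; the robot and the scene stay as the last step left them, time stands still between calls to the robot, and variables do not carry over. Pictures are saved under pics/ and viewed, at most 10 in all, crops included, and the job is handed in when it is done.

Besides the shell and the picture viewer there is one more tool, called after ">>>" by a JSON object that holds its "name" and its "arguments". carry_out: Moves the arm, as the interface text tells. Its arguments: {"type":"object","properties":{"series":{"type":"string"},"jaw":{"type":"number"},"grip_force":{"type":"number"}},"required":["series"]}

```bash
mkdir -p pics; ls; cat > h.py <<'E'
import numpy as np, cv2
from workcell import bot, eyes, spot_in
from scipy.spatial.transform import Rotation as R
def cam(name):
    s=bot.read_state(); c=eyes.get_calibration(name); im,d=eyes.read_camera(name)
    if name=="wrist":
        T=np.eye(4);T[:3,:3]=R.from_rotvec(s["tcp_rot"]).as_matrix();T[:3,3]=s["tool_pos"]
        T=T@np.array(c["T_tool_cam"])
    else:
        T=np.eye(4); r=np.array(c["rotation"]); T[:3,:3]=r if r.shape==(3,3) else R.from_rotvec(r).as_matrix(); T[:3,3]=c["position"]
    return im,d,np.array(c["K"]),np.array(c["distortion"],float),T
def ray(uv,K,D,T):
    p=cv2.undistortPoints(np.array(uv,float).reshape(-1,1,2),K,D).reshape(-1,2)
    return np.c_[p,np.ones(len(p))]@T[:3,:3].T
def atz(uv,z,K,D,T):
    v=ray(uv,K,D,T); return T[:3,3]+v*((z-T[2,3])/v[:,2])[:,None]
def proj(P,K,D,T):
    Ti=np.linalg.inv(T); return cv2.projectPoints(np.array(P,float).reshape(-1,1,3),cv2.Rodrigues(Ti[:3,:3])[0],Ti[:3,3],K,D)[0].reshape(-1,2)
def cloud(d,K,D,T):
    h,w=d.shape; uv=np.stack(np.meshgrid(np.arange(w),np.arange(h)),-1).reshape(-1,2)
    return (T[:3,3]+ray(uv,K,D,T)*d.reshape(-1,1)).reshape(h,w,3)
E
python3 - <<'E'
from h import *
for n in ["top","scene"]:
    im,d,K,D,T=cam(n); cv2.imwrite(f"pics/{n}0.png",im); np.savez(f"{n}0.npz",im=im,d=d,K=K,D=D,T=T)
    for t in ["turntable_a","platter_a_centre","carrier","repair_tray","dishes_centre"]:
        for r in spot_in(n,t)[:5]: print(n,t,round(r["score"],2),np.round(r["rect"]),np.round(atz(r["rect"][:2],0.06,K,D,T),3)[0])
print(T)
E
```

```text
pics
top turntable_a 0.97 [262. 143.  39.  35.] [0.601 0.032 0.06 ]
top turntable_a 0.85 [217. 142.  39.  42.] [0.605 0.15  0.06 ]
top turntable_a 0.8 [117. 292.  45.  40.] [0.223 0.407 0.06 ]
top turntable_a 0.71 [198. 249.  43.  41.] [0.329 0.2   0.06 ]
top turntable_a 0.63 [263. 184.  36.  35.] [0.493 0.033 0.06 ]
top platter_a_centre 0.81 [114. 291.  33.  23.] [0.225 0.417 0.06 ]
top platter_a_centre 0.75 [264. 182.  27.  25.] [0.498 0.029 0.06 ]
top platter_a_centre 0.74 [195. 252.  20.  31.] [0.323 0.208 0.06 ]
top carrier 0.8 [241. 166.  92.  93.] [0.54  0.087 0.06 ]
top carrier 0.41 [218. 141.  23.  24.] [0.607 0.148 0.06 ]
top repair_tray 0.64 [379. 176.  75.  70.] [ 0.509 -0.272  0.06 ]
top dishes_centre 0.86 [218. 184.  24.  19.] [0.494 0.147 0.06 ]
scene turntable_a 0.93 [309. 228.  50.  35.] [0.646 0.131 0.06 ]
scene turntable_a 0.88 [258. 208.  43.  33.] [0.534 0.028 0.06 ]
scene turntable_a 0.8 [271. 241.  48.  39.] [0.659 0.022 0.06 ]
scene turntable_a 0.74 [292. 164.  41.  27.] [0.381 0.193 0.06 ]
scene turntable_a 0.59 [334. 135.  33.  27.] [0.273 0.392 0.06 ]
scene platter_a_centre 0.74 [252. 200.  23.  19.] [0.501 0.023 0.06 ]
scene platter_a_centre 0.59 [292. 158.  20.   9.] [0.35  0.204 0.06 ]
scene platter_a_centre 0.51 [334. 129.  18.  17.] [0.238 0.41  0.06 ]
scene carrier 0.66 [281. 227. 109.  83.] [0.621 0.064 0.06 ]
scene repair_tray 0.61 [146. 246.  77.  72.] [ 0.577 -0.275  0.06 ]
scene dishes_centre 0.96 [290. 199.  19.  26.] [0.529 0.124 0.06 ]
scene dishes_centre 0.51 [350. 177.  28.  22.] [0.495 0.333 0.06 ]
scene dishes_centre 0.42 [270. 239.  46.  38.] [0.652 0.022 0.06 ]
[[ 0.3080602   0.62666239 -0.71581643  1.22106325]
 [ 0.95133849 -0.20872343  0.22669276 -0.18769476]
 [-0.00734784 -0.75081874 -0.66046743  0.75395721]
 [ 0.          0.          0.          1.        ]]
```

```bash
python3 - <<'E'
import cv2
a=cv2.imread("pics/top0.png")[90:340,80:460]; cv2.imwrite("pics/top0c.png",cv2.resize(a,None,fx=2.1,fy=2.1,interpolation=cv2.INTER_CUBIC))
a=cv2.imread("pics/scene0.png"); cv2.imwrite("pics/scene0c.png",cv2.resize(a,None,fx=1.5,fy=1.5))
E
```

```text
(no output)
```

View pics/top0c.png

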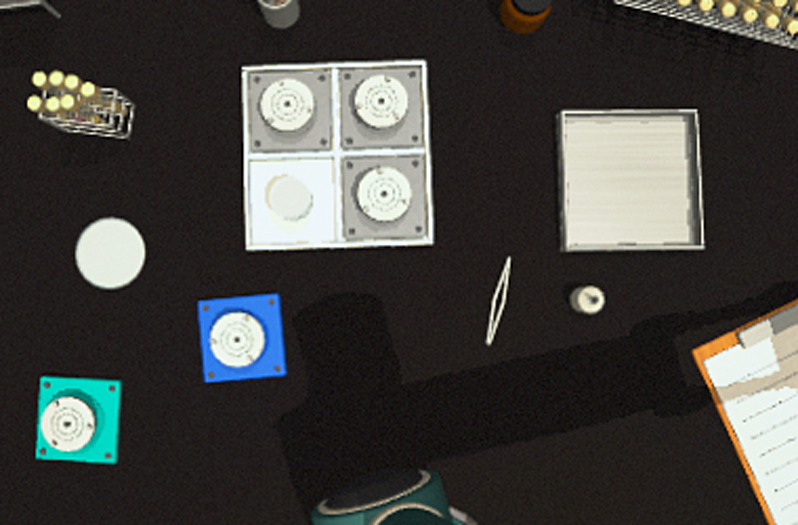

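View pics/scene0c.png

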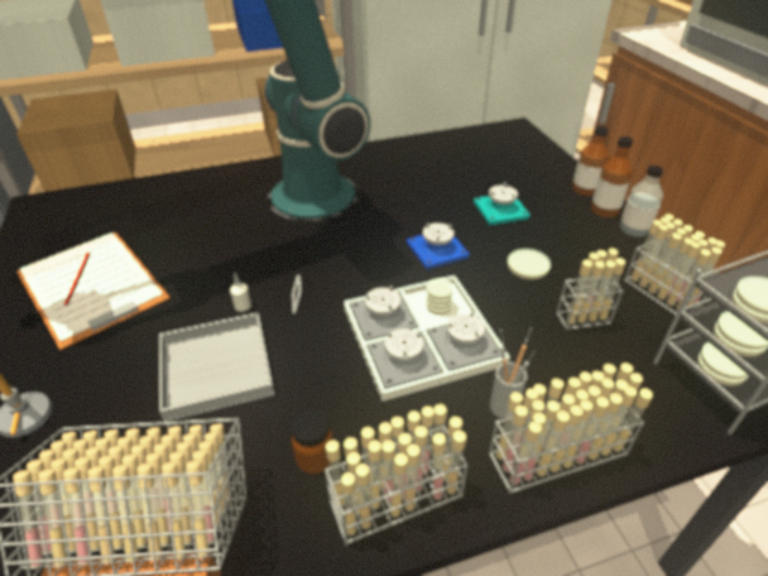

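The carrier shows turntables at far-left, far-right and near-right, with dishes near-left. The blue and turquoise ones stand apart, and the tray is at about (0.51, -0.27). I'm moving above the carrier for a close look.

>>> {"name": "carry_out", "arguments": {"series": "0 0 0.03 0;0.02 0.042 0.01 0;0.02 0.042 0.01 0;0.02 0.042 0.01 0;0.02 0.042 0.01 0;0.02 0.042 0.01 0;0.02 0.042 0.01 0;0.02 0.042 0.01 0;0.02 0.042 0.01 0;0.02 0.042 0.01 0;0.02 0.042 0.01 0;0.02 0.042 0 0;0.02 0.042 0 0;0.02 0.042 0 0;0.02 0.042 0 0;0.02 0.042 0 0;0.02 0.042 0 0;0 0 0 0", "jaw": 1, "grip_force": 25}}

```text
time: 2.85
tool_pos: [0.5232, 0.0307, 0.375]
tcp_rot: [-3.103, -0.483, 0.0]
wrist_force: [-0.5, -0.3, -0.2]
width: 0.996
grip_force: 0.0
```

```bash
python3 - <<'E'
from h import *
s=bot.read_state(); print({k:np.round(v,3) for k,v in s.items()})
print(R.from_rotvec(s["tcp_rot"]).as_matrix().round(3)); print(np.round(eyes.get_calibration("wrist")["T_tool_cam"],3))
im,d,K,D,T=cam("wrist"); np.savez("w1.npz",im=im,d=d,K=K,D=D,T=T); cv2.imwrite("pics/w1.png",im)
print(T.round(3))
for t in ["platter_a_centre","turntable_a","carrier"]:
    for r in spot_in("wrist",t)[:5]:
        print(t,round(r["score"],2),np.round(r["rect"]),np.round(atz(r["rect"][:2],0.061,K,D,T),3)[0])
E
```

```text
{'time': np.float64(2.85), 'q': array([ 1.100e-02, -7.800e-02,  1.741e+00,  1.000e-03,  1.479e+00,
        1.272e+00]), 'joint_vel': array([-0.048, -0.023,  0.017, -0.034,  0.017, -0.026]), 'joint_torque': array([  1.201, -33.421, -38.747,   0.346,  -0.178,   0.229]), 'tool_pos': array([0.523, 0.031, 0.375]), 'tcp_rot': array([-3.103, -0.483,  0.   ]), 'wrist_force': array([-0.516, -0.313, -0.226]), 'torque': array([ 0.007, -0.053,  0.011]), 'grip_force': np.float64(0.0), 'width': np.float64(0.996)}
[[ 0.953  0.304 -0.   ]
 [ 0.304 -0.953  0.001]
 [ 0.    -0.001 -1.   ]]
[[-0.    -0.945 -0.328  0.084]
 [ 1.    -0.    -0.001 -0.   ]
 [ 0.001 -0.328  0.945 -0.129]
 [ 0.     0.     0.     1.   ]]
[[ 0.304 -0.9   -0.313  0.603]
 [-0.953 -0.287 -0.098  0.057]
 [-0.001  0.328 -0.945  0.504]
 [ 0.     0.     0.     1.   ]]
platter_a_centre 0.98 [129. 222.  42.  35.] [0.33  0.208 0.061]
platter_a_centre 0.92 [251. 164.  38.  44.] [0.498 0.033 0.061]
platter_a_centre 0.87 [ 18. 237.  29.  34.] [0.236 0.4   0.061]
platter_a_centre 0.7 [235. 108. 171. 177.] [0.575 0.082 0.061]
platter_a_centre 0.47 [42. 25. 85. 50.] [0.603 0.378 0.061]
turntable_a 0.96 [136. 213.  58.  62.] [0.353 0.198 0.061]
turntable_a 0.87 [ 29. 227.  58.  61.] [0.264 0.381 0.061]
turntable_a 0.75 [253. 156.  70.  70.] [0.511 0.033 0.061]
turntable_a 0.71 [205.  67.  72.  88.] [0.619 0.14  0.061]
turntable_a 0.56 [270.  89.  79.  83.] [0.618 0.039 0.061]
carrier 0.77 [234. 109. 170. 180.] [0.574 0.083 0.061]
```

View pics/w1.png

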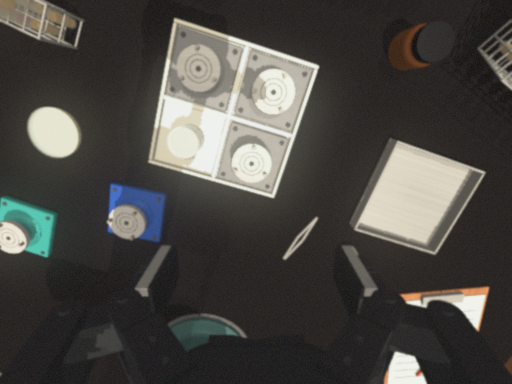

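The wrist view shows platters at (251,163), (273,91) and (198,68), and the tray at about (420,195). I'll fit the platters and tray with the depth.

```bash
cat > fit.py <<'E'
from h import *
def platters(im,d,K,D,T,guess):
    P=cloud(d,K,D,T); out=[]
    for g in guess:
        m=(d>0)&(abs(P[...,2]-0.061)<0.008)&(np.hypot(P[...,0]-g[0],P[...,1]-g[1])<0.045)
        q=P[m]; 
        if len(q)<30: out.append(None); continue
        c=cv2.minEnclosingCircle(q[:,:2].astype(np.float32)); out.append((q[:,:2].mean(0).round(4),np.median(q[:,2]).round(4),np.round(c[0],4),round(c[1],4),len(q)))
    return out
E
python3 - <<'E'
from fit import *
g=[(.607,.148),(.603,.031),(.497,.031)]
for n,gs in (("w1",g),("top0",g)):
    z=np.load(n+".npz"); a=[z[k] for k in ("im","d","K","D","T")]
    for o in platters(*a,gs): print(n,o)
    im,d,K,D,T=a; P=cloud(d,K,D,T)
    # tray rim 
    m=(d>0)&(abs(P[...,2]-.030)<.006)&(P[...,1]<-.15)&(P[...,1]>-.40)&(abs(P[...,0]-.51)<.13)
    print("tray",m.sum(),cv2.minAreaRect(P[m][:,:2].astype(np.float32)))
    m=(d>0)&(abs(P[...,2]-.022)<.004)&(abs(P[...,1]-.09)<.14)&(abs(P[...,0]-.55)<.14)
    print("carr",m.sum(),cv2.minAreaRect(P[m][:,:2].astype(np.float32)))
    m=(d>0)&(P[...,2]>.1)&(P[...,0]>.6)&(P[...,0]<1)&(abs(P[...,1])<.3); q=P[m]
    if len(q): print("tall", q.min(0).round(3),q.max(0).round(3))
for uv in [(251,163),(273,91),(198,68)]:
    z=np.load("w1.npz"); print(atz(uv,.061,z["K"],z["D"],z["T"]).round(4))
for uv in [(80+384/2.1,90+193/2.1),(80+381/2.1,90+100/2.1),(80+287/2.1,90+102/2.1)]:
    z=np.load("top0.npz"); print(atz(uv,.061,z["K"],z["D"],z["T"]).round(4))
E
```

```text
w1 (array([0.6137, 0.1497]), np.float64(0.0611), array([0.6134, 0.1503]), 0.0327, 1585)
w1 (array([0.6162, 0.0341]), np.float64(0.0609), array([0.6158, 0.0338]), 0.033, 1497)
w1 (array([0.5007, 0.0325]), np.float64(0.061), array([0.4997, 0.0318]), 0.0331, 1196)
tray 1111 ((0.49395352602005005, -0.2862766981124878), (0.18161796033382416, 0.2274291068315506), 89.85720825195312)
carr 10387 ((0.5565911531448364, 0.09122616052627563), (0.23867866396903992, 0.23775877058506012), 0.9584210515022278)
tall [ 0.718 -0.276  0.101] [ 0.753 -0.249  0.119]
top0 (array([0.6108, 0.1513]), np.float64(0.0598), array([0.6111, 0.1512]), 0.0332, 489)
top0 (array([0.6134, 0.0344]), np.float64(0.0598), array([0.6139, 0.0345]), 0.033, 488)
top0 (array([0.4977, 0.0331]), np.float64(0.0598), array([0.4977, 0.0329]), 0.0327, 494)
tray 435 ((0.49335581064224243, -0.28607338666915894), (0.18141598999500275, 0.2263862043619156), 89.52229309082031)
carr 3566 ((0.5547294616699219, 0.0923914760351181), (0.23840974271297455, 0.2384338527917862), 1.038018822669983)
tall [ 0.71 -0.3   0.1 ] [0.901 0.299 0.192]
[[0.4999 0.0324 0.061 ]]
[[0.6167 0.034  0.061 ]]
[[0.6136 0.1503 0.061 ]]
[[0.4984 0.032  0.061 ]]
[[0.6144 0.0336 0.061 ]]
[[0.6138 0.1501 0.061 ]]
```

>>> {"name": "carry_out", "arguments": {"series": "-0.006 0.0005 -0.05 0;-0.006 0.0005 -0.05 0;-0.006 0.0005 -0.05 0;-0.006 0.0005 -0.05 0;0 0 -0.045 0;0 0 -0.045 0;0 0 -0.02 0;0 0 -0.019 0;0 0 0 0"}}

```text
time: 4.18
tool_pos: [0.4968, 0.0289, 0.045]
tcp_rot: [-3.105, -0.474, 0.005]
wrist_force: [0.1, 0.3, 0.9]
width: 0.998
grip_force: 0.0
```

>>> {"name": "carry_out", "arguments": {"series": "0 0 0 0;0 0 0 0;0 0 0 0;0 0 0 0;0 0 0 0", "jaw": -1, "grip_force": 22}}

```text
time: 4.8
tool_pos: [0.4993, 0.0301, 0.0477]
tcp_rot: [3.105, 0.477, 0.002]
wrist_force: [-2.3, 0.1, 5.9]
width: 0.764
grip_force: 24.7
```

```bash
cat > st.py <<'E'
from workcell import bot
import numpy as np
s=bot.read_state()
for k in ("time","q","tool_pos","wrist_force","torque","joint_torque","width","grip_force"): print(k,np.round(s[k],4))
E
python3 st.py
```

```text
time 4.8
q [ 1.0500e-02  1.4970e-01  2.1465e+00 -1.0000e-04  8.4390e-01  1.2764e+00]
tool_pos [0.4993 0.0301 0.0477]
wrist_force [-2.2673  0.0705  5.8743]
torque [ 0.235   0.5161 -0.0497]
joint_torque [-2.60800e-01 -3.45162e+01 -2.80210e+01 -2.20900e-01 -9.69000e-01
 -4.80000e-03]
width 0.7641
grip_force 24.7198
```

>>> {"name": "carry_out", "arguments": {"series": "0 0 0.001 4;0 0 0 7.2;0 0 0 7.2;0 0 0 7.2;0 0 0 7.2;0 0 0 7.2;0 0 0 7.2;0 0 0 7.2"}}

```text
time: 5.8
tool_pos: [0.4999, 0.0294, 0.0479]
tcp_rot: [2.537, 1.848, 0.003]
wrist_force: [2.5, -2.0, -1.3]
width: 0.761
grip_force: 25.8
```

```bash
python3 st.py
```

```text
time 5.8
q [ 9.9000e-03  1.4940e-01  2.1463e+00 -1.8000e-03  8.4290e-01  3.2290e-01]
tool_pos [0.4999 0.0294 0.0479]
wrist_force [ 2.4898 -1.9878 -1.2833]
torque [-0.3402 -0.1453 -0.0209]
joint_torque [  1.431  -37.9099 -28.2588   0.6082   0.5156   1.041 ]
width 0.7607
grip_force 25.812
```

>>> {"name": "carry_out", "arguments": {"series": "0 0 0 7.2;0 0 0 7.2;0 0 0 7.2;0 0 0 7.2;0 0 0 7.2;0 0 0 7.2;0 0 0 7.2;0 0 0 7.2"}}

```text
time: 6.8
tool_pos: [0.5004, 0.0299, 0.048]
tcp_rot: [1.333, 2.84, 0.002]
wrist_force: [3.5, 0.1, -3.4]
width: 0.762
grip_force: 25.7
```

```bash
python3 st.py
```

```text
time 6.8
q [ 1.0300e-02  1.4960e-01  2.1459e+00 -6.0000e-04  8.4190e-01 -6.8250e-01]
tool_pos [0.5004 0.0299 0.048 ]
wrist_force [ 3.5105  0.1421 -3.3752]
torque [ 0.0275 -0.4161  0.0036]
joint_torque [ -0.0828 -38.1875 -27.9251  -0.0454   0.9315   1.041 ]
width 0.7625
grip_force 25.7387
```

>>> {"name": "carry_out", "arguments": {"series": "0 0 0 0;0 0 0 0;0 0 0 0;0 0 0 0;0 0 0.03 0;0 0 0.03 0;0.019 0.001 0 -9.2;0.019 0.001 0 -9.2;0.019 0.001 0 -9.2;0.019 0.001 0 -9.2;0.02 0 0 -9.2;0.02 0 0 -9.2;0 0 0 0;0 0 -0.03 0;0 0 -0.03 0;0 0 0 0", "jaw": 1}}

```text
time: 8.8
tool_pos: [0.6107, 0.0341, 0.0443]
tcp_rot: [-2.499, -1.896, 0.009]
wrist_force: [-0.1, 0.8, 0.4]
width: 1.001
grip_force: 0.0
```

>>> {"name": "carry_out", "arguments": {"series": "0 0 0 0;0 0 0 0;0 0 0 0;0 0 0 0;0 0 0 0;0 0 0 4;0 0 0 7.2;0 0 0 7.2;0 0 0 7.2;0 0 0 7.2;0 0 0 7.2;0 0 0 7.2;0 0 0 7.2", "jaw": -1}}

```text
time: 10.42
tool_pos: [0.6157, 0.0338, 0.0492]
tcp_rot: [1.354, 2.832, 0.001]
wrist_force: [0.0, -2.5, 8.7]
width: 0.759
grip_force: 28.1
```

```bash
python3 st.py
```

```text
time 10.425
q [ 1.4700e-02  3.4130e-01  1.8965e+00 -4.0000e-04  9.0150e-01 -6.6400e-01]
tool_pos [0.6157 0.0338 0.0492]
wrist_force [ 0.0458 -2.5285  8.6517]
torque [-0.2113 -0.2172 -0.0091]
joint_torque [  1.5009 -43.6825 -26.4364   0.4595   0.1226   1.0402]
width 0.7587
grip_force 28.0654
```

>>> {"name": "carry_out", "arguments": {"series": "0 0 0 7.2;0 0 0 7.2;0 0 0 7.2;0 0 0 7.2;0 0 0 7.2;0 0 0 7.2;0 0 0 7.2;0 0 0 7.2"}}

```text
time: 11.42
tool_pos: [0.6153, 0.0331, 0.0492]
tcp_rot: [-0.178, 3.135, -0.002]
wrist_force: [-1.1, -5.4, 9.7]
width: 0.762
grip_force: 28.2
```

```bash
python3 st.py
```

```text
time 11.425
q [ 1.3900e-02  3.4120e-01  1.8967e+00 -1.6000e-03  9.0250e-01 -1.6693e+00]
tool_pos [0.6153 0.0331 0.0492]
wrist_force [-1.0612 -5.4342  9.7111]
torque [-0.4587  0.1539 -0.0342]
joint_torque [  3.3574 -43.4319 -26.5416   1.0404  -0.2993   1.0367]
width 0.7624
grip_force 28.1573
```

>>> {"name": "carry_out", "arguments": {"series": "0 0 0.001 0;0 0 0.001 0;0 0 0 0;0 0 0 0;0 0 0.03 0;0 0 0.03 0;-0.001 0.019 0 0;-0.001 0.019 0 0;0 0.019 0 0;0 0.019 0 0;0 0.02 0 0;0 0.02 0 0;0 0 0 0;0 0 -0.03 0;0 0 -0.03 0;0 0 0 0", "jaw": 1}}

```text
time: 13.42
tool_pos: [0.6099, 0.149, 0.0464]
tcp_rot: [0.171, -3.131, 0.002]
wrist_force: [0.1, -1.0, 0.4]
width: 0.997
grip_force: 0.0
```

>>> {"name": "carry_out", "arguments": {"series": "0 0 0 0;0 0 0 0;0 0 0 0;0 0 0 0;0 0 0 0;0 0 0 -4;0 0 0 -7.2;0 0 0 -7.2;0 0 0 -7.2;0 0 0 -7.2;0 0 0 -7.2;0 0 0 -7.2;0 0 0 -7.2", "jaw": -1}}

```text
time: 15.05
tool_pos: [0.6137, 0.15, 0.0509]
tcp_rot: [1.285, 2.864, 0.001]
wrist_force: [-0.6, -2.2, 6.1]
width: 0.758
grip_force: 25.8
```

```bash
python3 st.py
```

```text
time 15.05
q [ 2.0060e-01  3.6370e-01  1.8615e+00 -9.0000e-04  9.1420e-01 -5.2610e-01]
tool_pos [0.6137 0.15   0.0509]
wrist_force [-0.6346 -2.1924  6.0914]
torque [-0.6703  0.2485  0.1527]
joint_torque [  1.6488 -47.2944 -28.7792   0.9338  -0.5907  -0.9204]
width 0.758
grip_force 25.8417
```

>>> {"name": "carry_out", "arguments": {"series": "0 0 0 -7.2;0 0 0 -7.2;0 0 0 -7.2;0 0 0 -7.2;0 0 0 -7.2;0 0 0 -7.2;0 0 0 -7.2;0 0 0 -7.2"}}

```text
time: 16.05
tool_pos: [0.6139, 0.1501, 0.0509]
tcp_rot: [2.507, 1.891, 0.003]
wrist_force: [0.8, -3.7, 5.0]
width: 0.757
grip_force: 25.8
```

```bash
python3 st.py
```

```text
time 16.05
q [ 2.0060e-01  3.6380e-01  1.8613e+00 -6.0000e-04  9.1380e-01  4.7920e-01]
tool_pos [0.6139 0.1501 0.0509]
wrist_force [ 0.8304 -3.7065  4.9518]
torque [-0.3942  0.2843  0.1599]
joint_torque [  1.897  -47.5285 -28.6012   0.8059  -0.4236  -0.9207]
width 0.7566
grip_force 25.7992
```

FL is the dragging one: 0.15–0.16 N m, against under 0.035 for the other two. I'm tightening the grip and lifting it.

>>> {"name": "carry_out", "arguments": {"series": "0 0 0 0;0 0 0 0;0 0 0 0;0 0 0.005 0;0 0 0.01 0;0 0 0.01 0;0 0 0.015 0;0 0 0.03 0;0 0 0.03 0;0 0 0.03 0;0 0 0 0;0 0 0 0", "grip_force": 60}}

```text
time: 17.55
tool_pos: [0.6117, 0.15, 0.1784]
tcp_rot: [-2.504, -1.896, 0.002]
wrist_force: [0.1, -0.6, -8.8]
width: 0.747
grip_force: 69.0
```

```bash
python3 st.py; python3 - <<'E'
from h import *
for n in ("w1","top0"):
    z=np.load(n+".npz"); im,d,K,D,T=[z[k] for k in ("im","d","K","D","T")]; P=cloud(d,K,D,T)
    for lab,lo,hi in (("rim",.022,.036),("floor",-.003,.008)):
        m=(d>0)&(P[...,2]>lo)&(P[...,2]<hi)&(abs(P[...,1]+.272)<.115)&(P[...,0]>.41)&(P[...,0]<.63)
        if lab=="floor": m&=im.min(-1)>70
        k=cv2.connectedComponentsWithStats(m.astype(np.uint8))
        i=1+np.argmax(k[2][1:,4]); q=P[k[1]==i][:,:2].astype(np.float32); print(n,lab,len(q),np.round(np.hstack(cv2.minAreaRect(q)),3),q.min(0),q.max(0))
im,d,K,D,T=cam("wrist"); cv2.imwrite("pics/w2.png",im)
im,d,K,D,T=cam("top"); np.savez("top1.npz",im=im,d=d,K=K,D=D,T=T); cv2.imwrite("pics/top1.png",im)
E
```

```text
time 17.55
q [2.0090e-01 2.2900e-01 1.7737e+00 1.0000e-04 1.1403e+00 4.7550e-01]
tool_pos [0.6117 0.15   0.1784]
wrist_force [ 0.1404 -0.632  -8.7525]
torque [-0.0786  0.0259 -0.0115]
joint_torque [ 3.00000e-04 -5.44271e+01 -4.06020e+01  1.40000e-03 -1.62000e-01
 -0.00000e+00]
width 0.7471
grip_force 68.9644
w1 rim 1260 [ 0.517 -0.286  0.182  0.181 89.79 ] [ 0.42625389 -0.37721226] [ 0.6077628  -0.19524746]
w1 floor 6802 [ 0.516 -0.294  0.163  0.174 89.876] [ 0.4293446  -0.37545636] [ 0.603656   -0.21282282]
top0 rim 471 [ 0.516 -0.286  0.182  0.181 89.687] [ 0.4256048  -0.37762728] [ 0.6069643  -0.19548848]
top0 floor 3674 [ 0.517 -0.29   0.167  0.171 89.663] [ 0.4318547  -0.37368447] [ 0.6032432  -0.20616768]
```

View pics/w2.png

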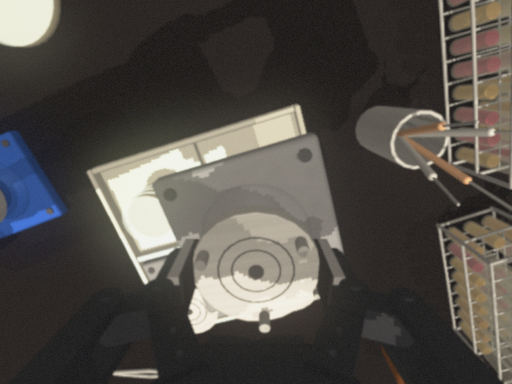

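View pics/top1.png

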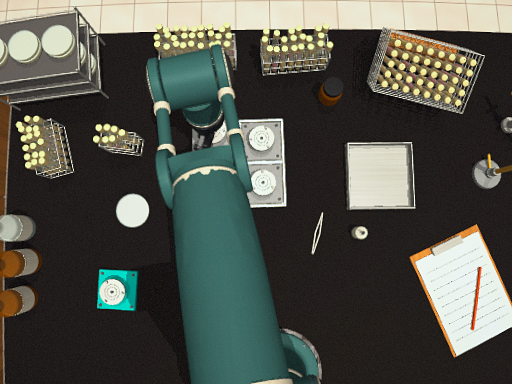

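The turntable is held level; the tray is centred at (0.517, -0.286) and is empty. I'm carrying it over.

>>> {"name": "carry_out", "arguments": {"series": "-0.004 -0.018 0 0;-0.008 -0.036 0 0;-0.008 -0.036 0 0;-0.008 -0.036 0 0;-0.008 -0.036 0 0;-0.008 -0.036 0 0;-0.008 -0.036 0 0;-0.008 -0.036 0 0;-0.008 -0.036 0 0;-0.008 -0.036 0 0;-0.008 -0.036 0 0;-0.008 -0.036 0 0;-0.004 -0.022 0 0;0 0 0 0;0 0 -0.03 0;0 0 -0.03 0;0 0 -0.03 0;0 0 0 0;0 0 0 0"}}

```text
time: 20.02
tool_pos: [0.5173, -0.2857, 0.0902]
tcp_rot: [2.503, 1.897, 0.001]
wrist_force: [1.4, -0.4, -7.8]
width: 0.744
grip_force: 70.3
```

```bash
python3 st.py
```

```text
time 20.025
q [-5.4690e-01  2.4850e-01  1.9295e+00  3.0000e-04  9.6260e-01 -2.7300e-01]
tool_pos [ 0.5173 -0.2857  0.0902]
wrist_force [ 1.3791 -0.3658 -7.8298]
torque [-0.0339 -0.0845  0.0394]
joint_torque [ 3.85000e-02 -4.84713e+01 -3.35239e+01  6.80000e-03  2.11600e-01
  5.00000e-04]
width 0.7437
grip_force 70.2926
```

>>> {"name": "carry_out", "arguments": {"series": "0 0 -0.015 0;0 0 -0.01 0;0 0 -0.008 0;0 0 -0.003 0;0 0 -0.002 0;0 0 0 0"}}

```text
time: 20.78
tool_pos: [0.5167, -0.286, 0.0514]
tcp_rot: [2.505, 1.896, 0.0]
wrist_force: [0.7, -0.5, -7.6]
width: 0.746
grip_force: 70.7
```

>>> {"name": "carry_out", "arguments": {"series": "0 0 -0.001 0;0 0 -0.001 0;0 0 0 0"}}

```text
time: 21.15
tool_pos: [0.5168, -0.286, 0.0496]
tcp_rot: [2.504, 1.896, 0.0]
wrist_force: [1.2, 0.6, -7.0]
width: 0.742
grip_force: 70.8
```

>>> {"name": "carry_out", "arguments": {"series": "0 0 -0.001 0;0 0 0 0"}}

```text
time: 21.4
tool_pos: [0.517, -0.286, 0.0494]
tcp_rot: [2.504, 1.896, 0.001]
wrist_force: [-2.0, 1.0, 1.7]
width: 0.742
grip_force: 71.3
```

>>> {"name": "carry_out", "arguments": {"series": "0 0 -0.0005 0;0 0 0 0"}}

```text
time: 21.65
tool_pos: [0.517, -0.2861, 0.0493]
tcp_rot: [2.504, 1.896, 0.001]
wrist_force: [-3.2, 2.9, 6.6]
width: 0.745
grip_force: 71.7
```

>>> {"name": "carry_out", "arguments": {"series": "0 0 0.001 0;0 0 0 0;0 0 0 0;0 0 0 0;0 0 0 0;0 0 0.02 0;0 0 0.04 0;0 0 0.05 0;0 0 0.05 0;-0.02 -0.04 0.03 0;-0.02 -0.05 0 0;-0.02 -0.05 0 0;0 -0.05 0 0;0 0 0 0", "jaw": 1, "grip_force": 22}}

```text
time: 23.4
tool_pos: [0.4558, -0.4794, 0.2402]
tcp_rot: [2.506, 1.89, -0.001]
wrist_force: [-0.3, 0.5, -0.9]
width: 0.993
grip_force: 0.0
```

```bash
python3 - <<'E'
from fit import *
im,d,K,D,T=cam("top"); cv2.imwrite("pics/top2.png",cv2.resize(im[60:300,80:440],None,fx=2.1,fy=2.1))
for o in platters(im,d,K,D,T,[(.615,.034),(.499,.0325),(.517,-.286),(.613,.15)]): print(o)
print(bot.read_state()["wrist_force"])
E
```

```text
(array([0.6134, 0.0348]), np.float64(0.0597), array([0.6133, 0.035 ]), 0.0333, 485)
(array([0.497 , 0.0325]), np.float64(0.0598), array([0.4973, 0.0325]), 0.0328, 499)
(array([ 0.5146, -0.2843]), np.float64(0.0579), array([ 0.5148, -0.2844]), 0.0341, 493)
None
[-0.39722906  0.81398853  0.02127217]
```

View pics/top2.png

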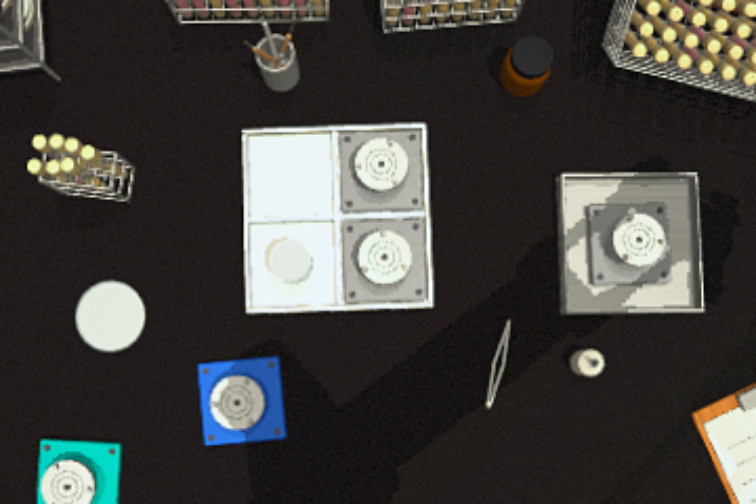

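The turntable stands upright in the tray at (640,240). The two good ones are in their bays at (381,163) and (384,257), and nothing else has moved.

```bash
python3 -c "
from workcell import bot; print(bot.finish_job())"
```

```text
the job is handed in; nothing more can be done
None
```

I turned all three platters about 112°. The far-left turntable dragged at about 0.15 N m (the others stayed under 0.035), so it now stands upright in the repair tray, with the two good ones left in their bays and the job handed in at about 23 s.

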